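Wind up the microscope's lift table with its loose crank

TASK

The stereo microscope's lift table is wound by hand. Take the crank from the rubber mat, fit it fully home on the square spindle beside the table and wind it clockwise until the table comes up against its top stop; feel for the square and for the stop, and never force either. Then lift the crank off, stand it upright back on the mat and let go, with the table left up and nothing else on the bench disturbed.

Things in the scene. Friction and masses are not known exactly. Their poses are not given: they have to be found in the camera images.
- stand: Stereo microscope, fixed to the bench. Origin: on the upright spindle's axis at bench level; z up, y to the left, x away from the worker at yaw 0. In its frame the cream base fills x -90..180, y -375..-145 mm, 35 mm high. At its left end a gear housing fills x -45..45, y -155..45 mm, 42 mm high, with a round boss 58 mm across and 58 mm high about the spindle.
- lens (a point): Underside of the lens head, 192 mm above the bench; in the stand's frame x 10, y -260 mm. The head above it has 50 mm radius and is 333 mm high; eyepieces reach back to x -95 mm and up to 375 mm; the column stands behind at x 120..170 mm, 330 mm high. Keep clear.
- spindle_seat (a point): Point on the spindle's axis, on its round steel collar (26 mm across, 64 mm above the bench), where the foot of the crank's hub rests when fully home. Its axes are the stand's, not the square's. Turned clockwise seen from above, the spindle raises the table 3.5 mm per radian (22 mm a turn) against an even friction of about 0.12 N m, stays where left, and ends at a solid stop.
- spindle_end (a point): Top end of the spindle's square, on its axis, 84 mm above the bench, 20 mm above the collar. The square is 14 mm across flats; its last 3 mm taper to 10 mm, so a socket held at any angle finds the tip but goes down only when turned to match. The angle of the square differs each time, anywhere in a quarter turn, and is not measured: these axes are the stand's.
- table_top (a point): Centre of the upper face of the lift table, a cream plate 125 mm square under the lens head, with a culture dish clipped on it. In the stand's frame at x 10, y -260 mm. Its height above the bench is 95 mm at the top stop, and 72 to 81 mm at the start.
- crank: Loose steel crank, about 0.37 kg, standing on the mat on the foot of its hub. Origin: centre of the hub's underside; z up along the hub, +x along the arm to the handle. In the foot is a square socket open downwards, 15.5 mm across flats, 22 mm deep, its sides square to the arm. The arm is 12 mm wide, 26 to 36 mm up.
- hub_mid (a point): Point on the hub's axis, 45 mm up from the crank's origin. The hub is a round post 28 mm across from 22 to 61 mm up; its foot, 0 to 22 mm, is a block 23.5 mm square. The arm leaves it on +x, and on -x a short arm to a ball counterweight, 27 mm across, 46 mm from the axis, so that the crank balances on its hub.
- handle_mid (a point): Middle of the crank's black handle, 65 mm along +x and 60 mm up from the crank's origin. The handle is 20 mm across, runs from 38 to 79 mm up and turns freely on its upright pin.
- mat: Grey rubber mat, 150 mm square and 3 mm thick, fixed to the bench. Origin: centre of its underside.
- dish_stack: Pile of three closed culture dishes, 89 mm across and 46 mm high. Leave alone. Origin: centre of the underside.
- dish: One closed culture dish, 89 mm across and 15 mm high. Leave alone. Origin: centre of the underside.
- forceps: Steel forceps lying flat, 130 mm long, 7 mm high. Leave alone. Origin: centre of the underside, x along them.
- beaker: Small glass beaker, 68 mm across and 85 mm high. Leave alone. Origin: centre of the underside.
- reagent_bottle: Amber glass bottle, 62 mm across and 130 mm high. Leave alone. Origin: centre of the underside.
- tip_box: Box of pipette tips, 80 by 115 mm and 68 mm high. Leave alone. Origin: centre of the underside.
- slide_box: White slide box, 85 by 105 mm and 35 mm high. Leave alone. Origin: centre of the underside.
Things that resemble listed ones, but are neither listed nor needed, are in the scene too. Leave any yellow look-alike of the crank alone.

How it is judged:
By the outcome, as a careful person would: the job done as asked, in the order asked, and still so for the second after the job is handed in, with the robot touching nothing.
It also fails if it takes over 72 s, if anything falls off the work surface, if the arm or the gripper's body presses on something with over 40 N, if the wrist force passes 120 N, or if a joint passes its speed limit or range.

ROBOT

A 6-joint arm with a two-finger parallel gripper is mounted at the origin on the work surface. World frame = base frame: x ahead of the robot, y to its left, z up, the work surface at z = 0. Lengths are in mm, angles in rad, forces in N, time in s.
With the tool pointing down it reaches from about 375 to 750 mm from the base axis. Payload 9 kg.
Tool frame: the origin (TCP) lies on the mounting face of the last link; the fingertips stand 173 mm ahead of it and the grasp point (between the pads) lies 155 mm ahead of it; y points along the fingers, z is the direction in which the jaws open and shut, and the axes are right-handed (so a half turn about y gives the same grasp; the last joint's range is limited). The gripper opens to 85 mm and grips with 20 to 120 N. Pads are 22 mm wide; open, the fingers measure 114 mm over their backs; the gripper's body (76 mm by 85 mm) begins 54 mm behind the grasp point. The pads swing forward as they close: fully open they stand 13 mm farther back than shut.
Start: joints at [1.099, 0.104, 0.097, 1.564, 0, 1.353], TCP at [150.646, 580.795, 404.731] pointing down, gripper open.
Joint ranges: [-2.99, 2.99], [-0.84, 1.86], [-1.1, 1.16], [-1.84, 2.11], [-1.51, 1.56], [-3.14, 3.14]. Speed limits (rad/s): [2.22, 2.22, 2.57, 3.14, 3.14, 3.14].

INTERFACE

Orientations are given as a rotation vector (axis times angle).
In Python, from rig import r gives the robot as it stands.
- The arm moves only by the tool arm_command, never from a script. Its argument "plan" is a list that holds one entry, the list of rows, each a list of 6 numbers: the shift along the tool's x, y, z normalised to -1 to 1, where 1 is 750 mm, then the turn, a rotation vector about the tool's x, y, z normalised to -1 to 1, where 1 is 0.5 rad. In form: [[[tx, ty, tz, ax, ay, az], ...]]. A call has 1 to 12 rows; each row is the pose to reach, as a shift and turn from the pose measured when the call began, along the tool's axes at that moment; what a row does not reach only later rows make up. A row lasts 1/12 s, in which the tool goes at most 41.7 mm and 7.16 degrees, less where a joint would pass 70% of its speed; a pose out of reach is approached as far as the arm can. A call with a number of a shift or a turn outside -1 to 1 is refused whole. A call with a gripper value outside its range is refused whole. "hand" is the gripper command: -1 is fully open, 1 is shut, values between are in proportion, set as the call begins (left out, the last holds). The fingers move at their own pace and stop on an object; "force" is the grip in N (left out, the last holds). Time passes only in rows, so rows that repeat a pose let the fingers close. It gives the time, the measured TCP pose, the force and the opening at its end, in the units of the state.
- r.get_state(): the state, without advancing time (a new reading comes with each control period).
- r.grab_frame(name): name is "side" or "top" or "wrist"; returns a dict with "pixels" (384x512x3 uint8, blue, green, red), "K" (3x3 intrinsics, pixels), "pose" (4x4, takes a point from camera to world coordinates). Camera axes: x right, y up, looking along -z (the intrinsics and any distortion apply to the point x, -y, -z); pixel columns grow to the right and rows downward; lengths in mm; the calibration is good to about 2 mm. A picture is of the moment at which its call begins. There is no depth.
- r.sign_off(): hands the job in, once; it reports no verdict.
Trained networks look in a picture, given as the dict that the camera call returned (one of the last four; its "shot" number tells which), for a name from the list of things; names that differ only in an ending like _2 or _b are one class to them, and where a whole thing is asked for, a point or a joint stands for the part that bears it (a point fixed in the world has none). Each returns a list of dicts, best first, with "conf" (0 to 1); they miss things now and then, are a little off and sometimes report something else, mostly with a low value. They report only what shows in the picture. A call takes as long as a camera call. They do not tell look-alikes from the thing itself.
- r.spot_in(picture, target): "at" ([x, y, z] in mm, in world coordinates, good to about 4 mm: the middle of the surface that is visible of it).
- r.silhouettes(picture, target): "pixels" (384x512 bool, what is visible of it).
The state is a dict: "t": time; "joint_positions": joint angles; "qd": joint speeds; "effort": joint torques, N m; "position": TCP position; "ee_rot": TCP orientation; "wrist_force": force on the tool from outside, world axes, zero at the start; "ft_torque": the same for the moment, N m; "gripper_width": finger opening in mm.
Only numpy, scipy, OpenCV 4.12 (cv2) and the standard library are available. Lean on these libraries where they do the work, as an engineer would, in place of code of your own. Each camera call takes 0.05 s, during which the arm holds its last target.

## Working session

There is one attempt and no reset: what is moved stays moved. The work goes in short steps, Python scripts to look and compute and a tool call to move; the robot and the scene stay as the last step left them, time stands still between calls to the robot, and variables do not carry over. Pictures are saved under pics/ and viewed, and the job is handed in when it is done.

Besides the shell and the picture viewer there is one more tool, called after "Request:" as name(argument=value, ...), one argument or row to a line, values as JSON. arm_command: Moves the arm, as the interface text tells. Scaled input: -1 to 1 covers 750 mm each way for a shift and 0.5 rad each way for a turn. Its arguments: {"type":"object","properties":{"plan":{"type":"array"},"hand":{"type":"number"},"force":{"type":"number"}},"required":["plan"]}

```bash
ls; mkdir -p pics
python3 - <<'E'
from rig import r
import cv2
s=r.get_state(); print(s)
for n in ("side","top","wrist"):
    f=r.grab_frame(n); cv2.imwrite(f"pics/a_{n}.png",f["pixels"]); print(n,f["K"],f["pose"],f.keys())
    for t in (["crank","stand","spindle_end","mat","spindle_seat","hub_mid","handle_mid"] if n!="wrist" else ["crank"]):
        try: print(n,t,[(d["at"],round(d["conf"],2)) for d in r.spot_in(f,t)])
        except Exception as e: print(t,e)
print(r.get_state()["t"])
E
```

```text
pics
{'t': 0.0, 'joint_positions': array([ 1.09929452e+00,  1.04670595e-01,  9.64682190e-02,  1.56393483e+00,
       -1.86431451e-06,  1.35307580e+00]), 'qd': array([ 0.00163694, -0.00025837, -0.00049684,  0.00178863, -0.00116241,
       -0.0011457 ]), 'effort': array([-1.14476246e-03, -5.56933272e+01,  5.03647935e+01,  1.68808317e-02,
       -4.17882429e-04, -1.39759794e-05]), 'position': array([150.58698836, 580.67239728, 403.93841973]), 'ee_rot': array([-1.56286357,  0.19961245, -0.19890196]), 'wrist_force': array([-0.02435953,  0.60426999, -0.44616399]), 'ft_torque': array([ 0.03567398, -0.00911372,  0.02101037]), 'gripper_width': 85.43042252870187}
side [[371.31137708   0.         253.72234894]
 [  0.         371.31137708 190.09921322]
 [  0.           0.           1.        ]] [[ 9.96864602e-01  4.18859660e-02 -6.71306950e-02  4.46668502e+02]
 [-7.79089711e-02  6.67821351e-01 -7.40232960e-01 -6.46334960e+02]
 [ 1.38259388e-02  7.43142119e-01  6.68990758e-01  9.08698864e+02]
 [ 0.00000000e+00  0.00000000e+00  0.00000000e+00  1.00000000e+00]] dict_keys(['pixels', 'K', 'pose', 'sh
[... 1466 characters left out ...]
3.5], 0.34), ([556.1, -192.7, 70.6], 0.33)]
top handle_mid [([427.6, 698.0, 39.4], 0.84), ([489.3, 288.3, 43.3], 0.73), ([665.1, 528.8, 44.6], 0.7), ([270.8, 381.2, 40.4], 0.61), ([348.3, 209.5, 43.9], 0.45)]
wrist [[293.68566176   0.         260.57377591]
 [  0.         293.68566176 191.82135832]
 [  0.           0.           1.        ]] [[ 2.52086381e-01 -9.26060342e-01 -2.80828595e-01  7.89453745e+01]
 [ 9.67704711e-01  2.41304055e-01  7.29379539e-02  5.99252587e+02]
 [ 2.20132357e-04 -2.90145820e-01  9.56982421e-01  3.74114918e+02]
 [ 0.00000000e+00  0.00000000e+00  0.00000000e+00  1.00000000e+00]] dict_keys(['pixels', 'K', 'pose', 'shot'])
wrist crank [([221.6, 358.0, 42.3], 0.59)]
0.9
```

View pics/a_side.png

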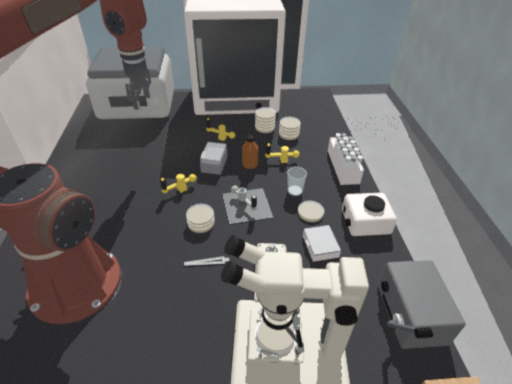

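View pics/a_top.png

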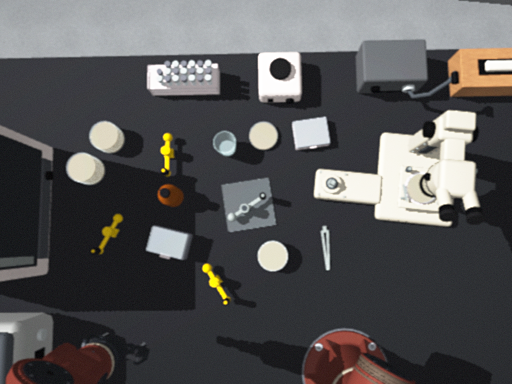

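View pics/a_wrist.png

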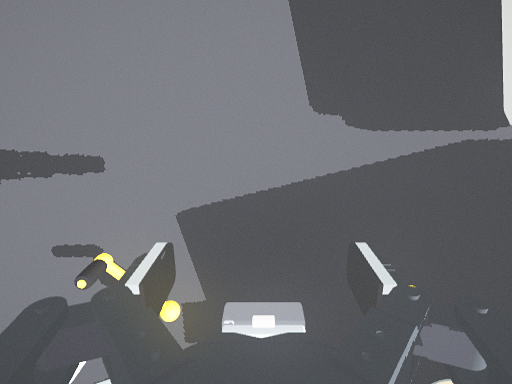

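Run:
```python
import cv2,numpy as np
t=cv2.imread("pics/a_top.png"); s=cv2.imread("pics/a_side.png")
a=cv2.resize(t[170:240,210:290],(400,350),interpolation=cv2.INTER_CUBIC)
b=cv2.resize(s[170:230,210:290],(400,300),interpolation=cv2.INTER_CUBIC)
c=cv2.resize(t[160:210,305:385],(400,250),interpolation=cv2.INTER_CUBIC)
d=cv2.resize(s[230:270,230:310],(400,200),interpolation=cv2.INTER_CUBIC)
im=np.zeros((600,800,3),np.uint8); im[:350,:400]=a; im[:300,400:]=b; im[350:600,:400]=c; im[350:550,400:]=d
cv2.imwrite("pics/b.png",im)
```

```text
(no output)
```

View pics/b.png

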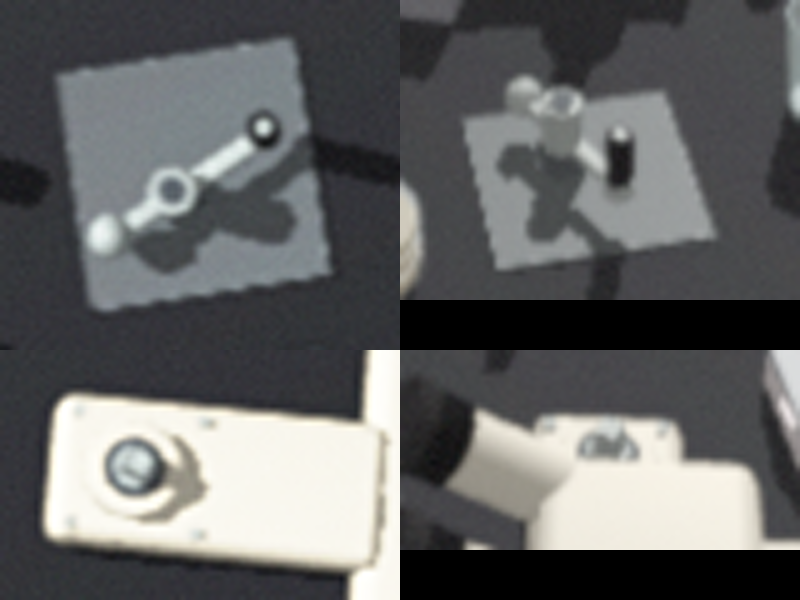

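```bash
cat > h.py <<'E'
import numpy as np,cv2
from scipy.spatial.transform import Rotation as R
def ray(f,uv):
    K,T=np.array(f["K"]),np.array(f["pose"])
    d=np.array([(uv[0]-K[0,2])/K[0,0],-(uv[1]-K[1,2])/K[1,1],-1.])
    return T[:3,3],T[:3,:3]@d
def atz(f,uv,z):
    o,d=ray(f,uv); return o+d*(z-o[2])/d[2]
def proj(f,p):
    K,T=np.array(f["K"]),np.array(f["pose"])
    c=T[:3,:3].T@(np.array(p,float)-T[:3,3])
    return np.array([K[0,0]*c[0]/-c[2]+K[0,2],K[1,1]*-c[1]/-c[2]+K[1,2]])
def tool(s):
    return np.array(s["position"]),R.from_rotvec(s["ee_rot"]).as_matrix()
def grasp(s):
    p,M=tool(s); return p+155*M[:,1]
def Rdown(yaw):
    # tool y down, tool z (opening) along yaw in world
    z=np.array([np.cos(yaw),np.sin(yaw),0]); y=np.array([0,0,-1.]); x=np.cross(y,z)
    return np.c_[x,y,z]
def yaw(s):
    M=tool(s)[1]; return np.arctan2(M[1,2],M[0,2])
def row(s,g,yw):
    """normalised single target for grasp point g with opening along yw"""
    p,M=tool(s); Rt=Rdown(yw); pt=np.array(g)-155*Rt[:,1]
    return np.round((M.T@(pt-p))/750,4), np.round(R.from_matrix(M.T@Rt).as_rotvec()/0.5,3)
def show(s):
    print("t%.2f g %s yaw %.1f w %.1f F %s T %s j %s"%(s["t"],np.round(grasp(s),1),np.degrees(yaw(s)),s["gripper_width"],np.round(s["wrist_force"],1),np.round(s["ft_torque"],2),np.round(s["joint_positions"],2)))
E
python3 - <<'E'
from h import *
from rig import r
f=r.grab_frame("top"); g=r.grab_frame("side")
hub=atz(f,(244.4,208),64); hd=atz(f,(262.8,195.8),82); ball=atz(f,(231.2,217.2),34); sp=atz(f,(331.6,183),84)
print("top hub",hub,"handle",hd,"ball",ball,"spindle",sp)
print("yaw",np.degrees(np.arctan2(*(hd-ball)[1::-1])),np.linalg.norm((hd-hub)[:2]),np.linalg.norm((ball-hub)[:2]))
print("side hub",atz(g,(210+162/5,170+103/5),64),atz(g,(210+621/5-80,170+130/5),82), "spindle",atz(g,(230+(610-400)/5,230+(430-350)/5),84))
# housing corners
for uv in [(314,168.5),(314,198),(381,174),(381,204)]: print(uv,atz(f,uv,42))
s=r.get_state(); show(s); print(tool(s)[1].round(3)); print(r.silhouettes(f,"stand")[0]["pixels"].sum())
E
```

```text
top hub [490.08698689 292.54514043  64.        ] handle [523.85546648 237.24101524  82.        ] ball [464.9173649  334.48498181  34.        ] spindle [558.41754088  35.21442044  84.        ]
yaw -58.780578442825174 64.79858391954346 48.91278121336329
side hub [492.8801602  288.19097452  64.        ] [528.93660097 239.5470936   82.        ] spindle [562.83291621  25.79764419  84.        ]
(314, 168.5) [609.02733568  81.07250548  42.        ]
(314, 198) [518.99548023  83.43122998  42.        ]
(381, 174) [ 589.02267298 -120.78629029   42.        ]
(381, 204) [ 498.02390212 -116.84066772   42.        ]
t1.00 g [150.7 580.8 249.8] yaw 75.5 w 85.2 F [ 0.  -0.2  0. ] T [0.04 0.01 0.03] j [1.1  0.1  0.1  1.56 0.   1.35]
[[ 0.968  0.     0.251]
 [-0.251  0.     0.968]
 [ 0.    -1.     0.   ]]
11376
```

Request:
arm_command(
  plan=[
    [[0.535,0.04,-0.259,0,-1,0],[0.535,0.04,-0.259,0,-1,0],[0.535,0.04,-0.259,0,-1,0],[0.535,0.04,-0.259,0,-1,0],[0.535,0.04,-0.259,0,-1,0],[0.535,0.04,-0.259,0,-1,0],[0.535,0.04,-0.259,0,-1,0],[0.535,0.04,-0.259,0,-1,0],[0.535,0.04,-0.259,0,-1,0],[0.535,0.04,-0.259,0,-1,0],[0.535,0.04,-0.259,0,-1,0],[0.535,0.04,-0.259,0,-1,0]],
  ],
  hand=-1,
)

```text
t: 2.05
position: [494.5, 287.6, 373.7]
ee_rot: [-1.564, -0.19, 0.188]
wrist_force: [0.8, 0.1, 0.3]
gripper_width: 85.4
```

Request:
arm_command(
  plan=[
    [[0,0,0,0,-1,0],[0,0,0,0,-1,0],[0,0,0,0,-1,0],[0,0,0,0,-1,0],[0,0,0,0,-1,0]],
  ],
)

```text
t: 2.47
position: [494.5, 287.5, 373.7]
ee_rot: [-1.493, -0.584, 0.583]
wrist_force: [0.1, 0.1, 0.8]
gripper_width: 85.4
```

Run:
```python
from h import *
from rig import r
s=r.get_state(); show(s)
```

```text
t2.47 g [494.6 287.3 218.7] yaw 132.7 w 85.4 F [0.1 0.1 0.8] T [ 0.02  0.05 -0.02] j [ 0.3   0.01 -0.05  1.5  -0.   -0.45]
```

Request:
arm_command(
  plan=[
    [[0,0,0,0,-1,0],[0,0,0,0,-1,0],[0,0,0,0,-1,0],[0,0,0,0,-1,0],[0,0,0,0,-1,0]],
  ],
)

```text
t: 2.88
position: [494.4, 287.6, 373.7]
ee_rot: [-1.347, -0.968, 0.968]
wrist_force: [0.4, 0.6, 0.6]
gripper_width: 85.4
```

Request:
arm_command(
  plan=[
    [[0,0,0,0,-1,0],[0,0,0,0,-1,0],[0,0,0,0,-1,0],[0,0,0,0,-1,0],[0,0,0,0,-1,0]],
  ],
)

```text
t: 3.3
position: [494.4, 287.7, 373.7]
ee_rot: [-1.122, -1.338, 1.339]
wrist_force: [-0.6, 0.4, 0.1]
gripper_width: 85.5
```

Request:
arm_command(
  plan=[
    [[0,0.03,0,0,-0.74,0],[0,0.03,0,0,-0.74,0],[0,0.03,0,0,-0.74,0],[0,0.03,0,0,-0.74,0],[0,0.03,0,0,-0.74,0],[0,0.03,0,0,-0.74,0]],
  ],
)

```text
t: 3.8
position: [494.5, 287.7, 351.5]
ee_rot: [-0.906, -1.594, 1.595]
wrist_force: [0.2, 0.5, 0.1]
gripper_width: 85.5
```

Run:
```python
from h import *
from rig import r
s=r.get_state(); show(s)
f=r.grab_frame("wrist"); cv2.imwrite("pics/c.png",f["pixels"])
for n,p in dict(hub=(490.1,292,64),handle=(524,237,82),ball=(465,334,34)).items(): print(n,proj(f,p))
```

```text
t3.80 g [494.7 287.5 196.5] yaw -149.1 w 85.5 F [0.2 0.5 0.1] T [ 0.05 -0.04 -0.02] j [ 0.3   0.01 -0.09  1.46 -0.   -1.81]
hub [262.3088329  194.53859219]
handle [261.34814126 123.53041047]
ball [262.15317915 230.2077807 ]
```

View pics/c.png

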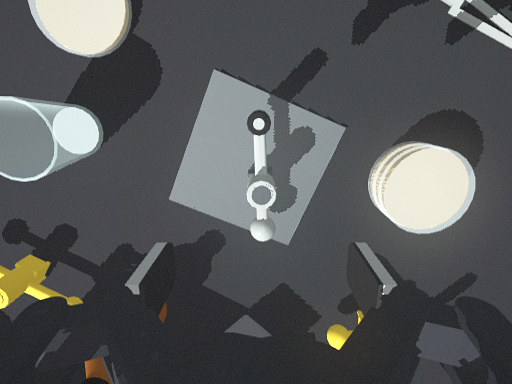

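The wrist picture shows one steel crank on the grey mat, with its handle at (259,123), hub at (261,194) and ball at (263,230). The look-alikes at (30,280) and (340,335) are yellow and off the mat, so the steel one is the crank I want. I'll confirm it in a crop.

Run:
```python
from h import *
from rig import r
s=r.get_state()
f=r.grab_frame("wrist"); im=f["pixels"]
c=cv2.resize(im[100:250,180:340],(800,750),interpolation=cv2.INTER_CUBIC)[:600]; cv2.imwrite("pics/d.png",c)
h=atz(f,(261,194),64);a=atz(f,(259,123),82);b=atz(f,(263,230),34)
print(h,a,b,np.degrees(np.arctan2(*(a-h)[1::-1])),np.degrees(np.arctan2(*(a-b)[1::-1])))
```

```text
[491.39677459 292.16463957  64.        ] [525.90229113 237.64874672  82.        ] [464.28819229 333.2848257   34.        ] -57.66847340562425 -57.2081061430071
```

View pics/d.png

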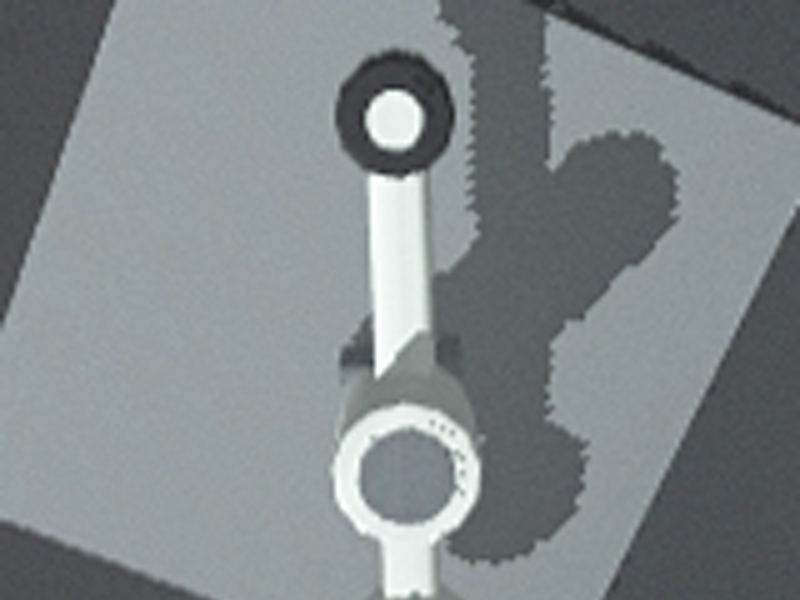

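Run:
```python
from h import *
from rig import r
s=r.get_state()
print(row(s,(491,292,50),np.radians(-147.5)))
```

```text
(array([0.0077, 0.1952, 0.0011]), array([ 0.001, -0.051, -0.004]))
```

Request:
arm_command(
  plan=[
    [[0.0077,0.1,0.001,0,-0.051,0],[0.0077,0.1,0.001,0,-0.051,0],[0.0077,0.16,0.001,0,-0.051,0],[0.0077,0.16,0.001,0,-0.051,0],[0.0077,0.18,0.001,0,-0.051,0],[0.0077,0.19,0.001,0,-0.051,0],[0.0077,0.195,0.001,0,-0.051,0],[0.0077,0.195,0.001,0,-0.051,0],[0.0077,0.195,0.001,0,-0.051,0]],
  ],
)

```text
t: 4.65
position: [491.6, 292.1, 206.6]
ee_rot: [-0.889, -1.614, 1.613]
wrist_force: [-0.1, 0.5, 0.4]
gripper_width: 85.5
```

Run:
```python
from h import *
from rig import r
s=r.get_state(); show(s)
f=r.grab_frame("wrist"); cv2.imwrite("pics/e.png",f["pixels"])
```

```text
t4.65 g [492.  292.   51.6] yaw -147.5 w 85.5 F [-0.1  0.5  0.4] T [-0.06 -0.   -0.  ] j [ 0.31  0.08 -0.29  1.2  -0.   -1.83]
```

View pics/e.png

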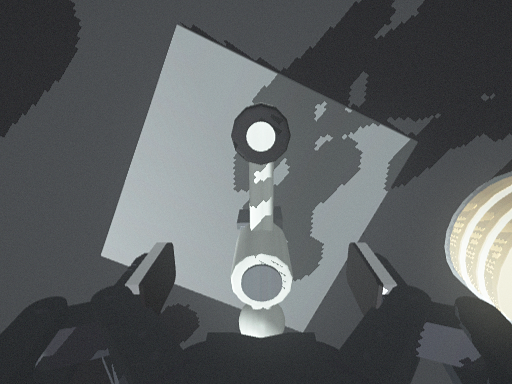

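The hub at (262,281) sits midway between the pads at (150,270) and (372,268). Closing on it.

Request:
arm_command(
  plan=[
    [[0,0,0,0,0,0],[0,0,0,0,0,0],[0,0,0,0,0,0],[0,0,0,0,0,0],[0,0,0,0,0,0],[0,0,0,0,0,0],[0,0,0,0,0,0],[0,0,0,0,0,0],[0,0,0,0,0,0],[0,0,0,0,0,0]],
  ],
  hand=1,
  force=60,
)

```text
t: 5.53
position: [491.7, 292.2, 207.0]
ee_rot: [-0.889, -1.615, 1.613]
wrist_force: [-1.4, -0.8, 4.3]
gripper_width: 26.6
```

Run:
```python
from h import *
from rig import r
s=r.get_state(); show(s)
f=r.grab_frame("wrist"); cv2.imwrite("pics/e2.png",f["pixels"])
print(atz(f,(262,280),64))
```

```text
t5.53 g [492.2 292.1  52. ] yaw -147.5 w 26.6 F [-1.4 -0.8  4.3] T [-0.14  0.34  0.04] j [ 0.31  0.08 -0.29  1.2  -0.   -1.83]
[491.06129824 292.37410032  64.        ]
```

View pics/e2.png

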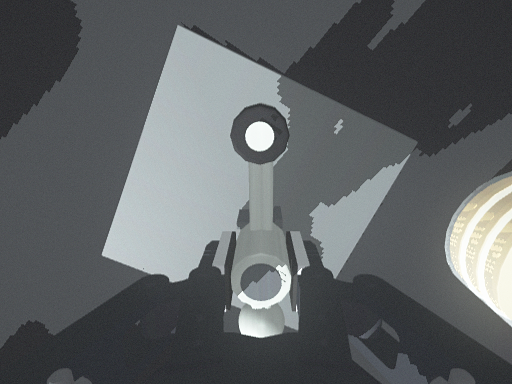

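Request:
arm_command(
  plan=[
    [[0,-0.03,0,0,0,0],[0,-0.06,0,0,0,0],[0,-0.1,0,0,0,0],[0,-0.15,0,0,0,0],[0,-0.2,0,0,0,0],[0,-0.2,0,0,0,0],[-0.05,-0.2,0.014,0,0,0],[-0.1,-0.2,0.028,0,0,0],[-0.15,-0.2,0.04,0,0,0],[-0.2,-0.2,0.05,0,0,0],[-0.22,-0.2,0.056,0,0,0],[-0.22,-0.2,0.056,0,0,0]],
  ],
)

```text
t: 6.58
position: [545.2, 127.2, 355.8]
ee_rot: [-0.891, -1.61, 1.611]
wrist_force: [-0.0, -0.6, -3.3]
gripper_width: 26.5
```

Run:
```python
from h import *
from rig import r
s=r.get_state(); show(s)
f=r.grab_frame("wrist"); cv2.imwrite("pics/f.png",f["pixels"])
np.savez("f.npz",**{k:np.array(f[k]) for k in("K","pose")})
u=proj(f,(558.4,35.2,84)); print(u)
x,y=int(u[0]),int(u[1]); c=f["pixels"][max(0,y-40):y+40,max(0,x-50):x+50]; print(max(0,x-50),max(0,y-40))
cv2.imwrite("pics/f2.png",cv2.resize(c,None,fx=7,fy=7,interpolation=cv2.INTER_CUBIC))
```

```text
t6.58 g [545.5 126.9 200.8] yaw -147.8 w 26.5 F [-0.  -0.6 -3.3] T [ 0.02 -0.02 -0.05] j [-0.   -0.02 -0.12  1.47 -0.   -2.14]
[309.38833821  88.94163167]
259 48
```

View pics/f.png

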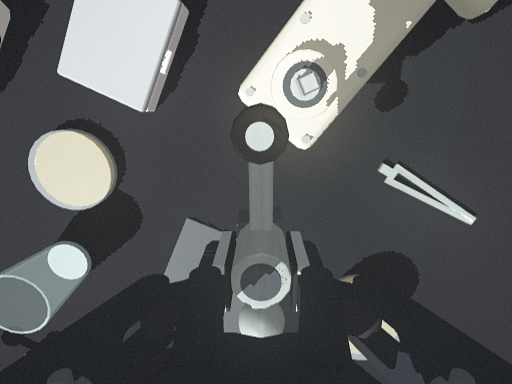

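View pics/f2.png

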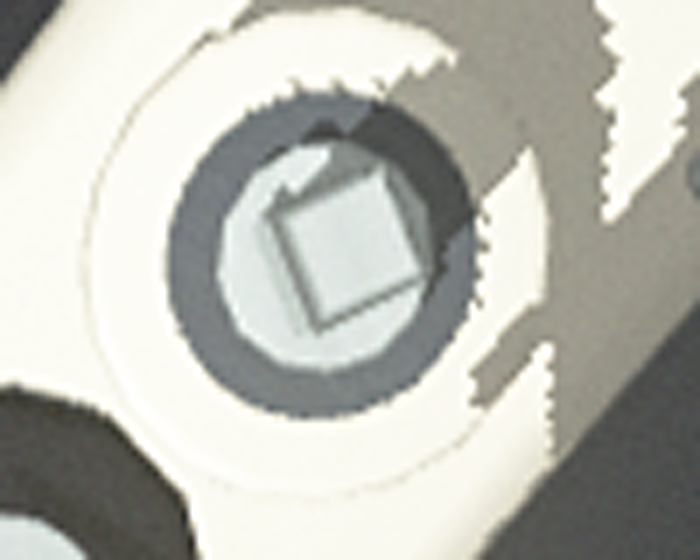

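The square's top face has its corners at crop (275,215), (383,165), (422,275) and (318,330), centred on full-picture pixel (309,83). I'll work out its position and angle.

Run:
```python
from h import *
from rig import r
f=np.load("f.npz")
P=[atz(f,(259+x/7,48+y/7),84) for x,y in [(275,215),(383,165),(422,275),(318,330)]]
c=np.mean(P,0); print(c)
for i in range(4):
    d=P[(i+1)%4]-P[i]; print(np.linalg.norm(d),np.degrees(np.arctan2(d[1],d[0]))%90)
print("collar",atz(f,(259+322/7,48+255/7),64), "ring", atz(f,(259+320/7,48+252/7),58))
h=atz(f,(262,281),200.8-49+61); print("hub in hand",h,"handle",atz(f,(259.5,136),200.8-49+79))
t=r.grab_frame("top")
print(proj(t,c), proj(t,(558.4,35.2,84)))
im=t["pixels"][160:210,305:365]; cv2.imwrite("pics/g.png",cv2.resize(im,None,fx=10,fy=10,interpolation=cv2.INTER_CUBIC))
s=r.get_state();print(s["t"])
```

```text
[561.08107526  31.98215975  84.        ]
12.670280205674533 55.93504601922102
12.340145189736468 55.58150114729821
12.662119012856063 59.3568765405654
13.09574925434557 55.736375107957315
collar [561.41387824  31.77946852  64.        ] ring [561.29397537  30.86952647  58.        ]
hub in hand [544.10847579 127.55915583 212.8       ] handle [579.42307474  73.18927    230.8       ]
[332.67815295 182.08198602] [331.60512036 183.00586548]
6.6833
```

View pics/g.png

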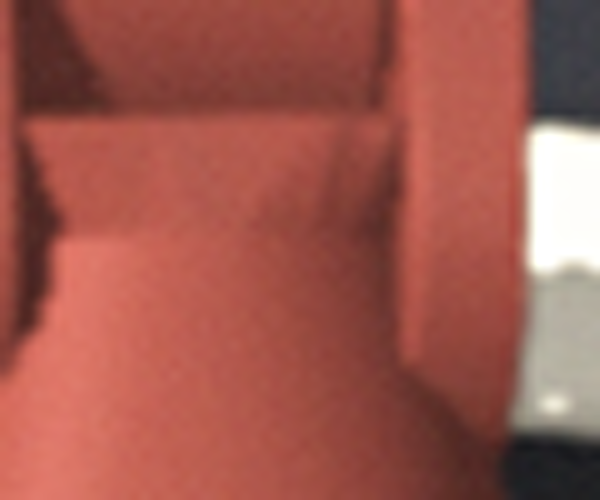

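Run:
```python
from h import *
from rig import r
s=r.get_state(); show(s)
print(row(s,(562.6,31.2,150),np.radians(-124.3)))
```

```text
t6.68 g [544.5 129.9 201.1] yaw -147.6 w 26.4 F [-0.2  0.3 -3.7] T [0.07 0.06 0.01] j [ 0.   -0.02 -0.12  1.47 -0.   -2.14]
(array([-0.1242,  0.0682,  0.05  ]), array([ 0.002, -0.814, -0.003]))
```

Request:
arm_command(
  plan=[
    [[-0.04,0,0.016,0,-0.27,0],[-0.08,0,0.032,0,-0.54,0],[-0.1242,0.02,0.05,0,-0.81,0],[-0.1242,0.04,0.05,0,-0.81,0],[-0.1242,0.06,0.05,0,-0.81,0],[-0.1242,0.06,0.05,0,-0.81,0],[-0.1242,0.06,0.05,0,-0.81,0],[-0.1242,0.06,0.05,0,-0.81,0]],
  ],
)

```text
t: 7.35
position: [562.6, 32.1, 311.8]
ee_rot: [-0.583, -1.881, 1.88]
wrist_force: [0.6, -0.7, -2.5]
gripper_width: 26.2
```

Run:
```python
from h import *
from rig import r
s=r.get_state(); show(s)
f=r.grab_frame("wrist"); cv2.imwrite("pics/h.png",f["pixels"])
g=r.grab_frame("side"); cv2.imwrite("pics/h2.png",cv2.resize(g["pixels"][200:290,200:330],None,fx=6,fy=6,interpolation=cv2.INTER_CUBIC))
show(r.get_state())
```

```text
t7.35 g [562.9  32.1 156.8] yaw -124.4 w 26.2 F [ 0.6 -0.7 -2.5] T [0.01 0.02 0.  ] j [-0.18 -0.01 -0.18  1.39  0.   -2.72]
t7.45 g [563.3  31.8 157.3] yaw -124.4 w 26.3 F [ 0.4 -0.3 -3.1] T [-0.07 -0.02  0.09] j [-0.18 -0.01 -0.18  1.39 -0.   -2.72]
```

View pics/h.png

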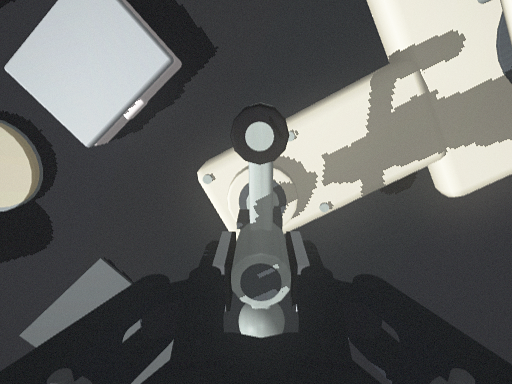

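View pics/h2.png

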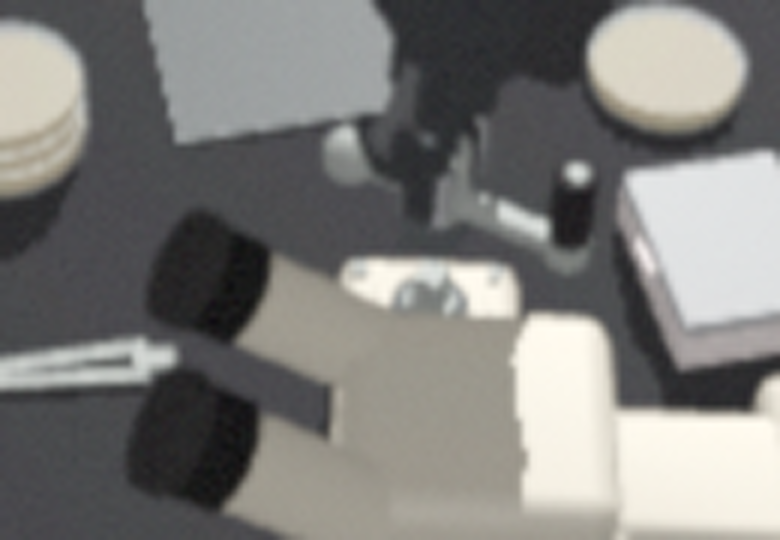

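Run:
```python
from h import *
from rig import r
f=r.grab_frame("wrist"); g=r.grab_frame("side")
def ov(f,scale,x0,y0,w,hh,name):
    im=cv2.resize(f["pixels"][y0:y0+hh,x0:x0+w],None,fx=scale,fy=scale,interpolation=cv2.INTER_CUBIC)
    th=np.linspace(0,2*np.pi,60)
    def circ(c,z,rad,col):
        pts=np.array([(proj(f,(c[0]+rad*np.cos(a),c[1]+rad*np.sin(a),z))-[x0,y0])*scale for a in th],int)
        cv2.polylines(im,[pts],True,col,1)
    c=(561.2,31.9); circ(c,58,29,(0,0,255)); circ(c,64,13,(0,255,0)); circ(c,84,5,(255,0,0))
    s=r.get_state(); q=grasp(s); circ(q,q[2]-49+61,14,(255,255,0)); circ(q,q[2]-49,12,(255,0,255))
    cv2.imwrite(name,im)
ov(f,5,190,120,150,110,"pics/i1.png"); ov(g,6,220,210,110,60,"pics/i2.png"); show(r.get_state())
```

```text
t7.55 g [563.3  31.5 157.1] yaw -124.4 w 26.3 F [-0.1 -0.4 -2.8] T [ 0.01 -0.03  0.  ] j [-0.18 -0.01 -0.18  1.39 -0.   -2.72]
```

View pics/i1.png

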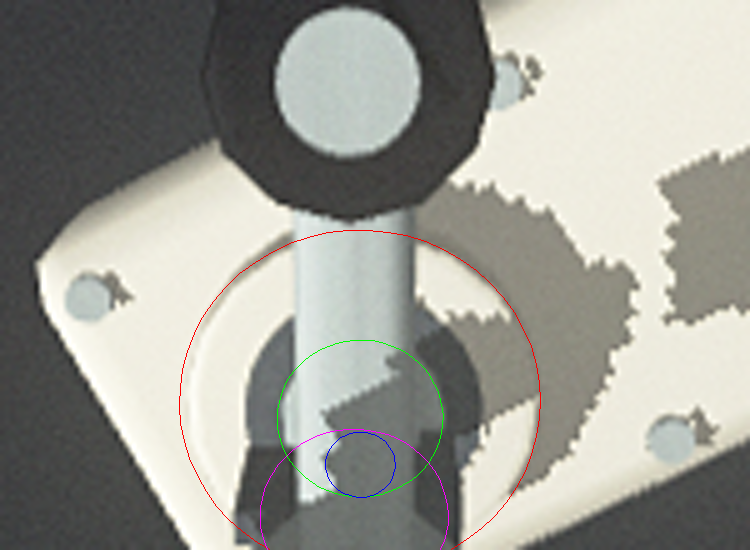

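View pics/i2.png

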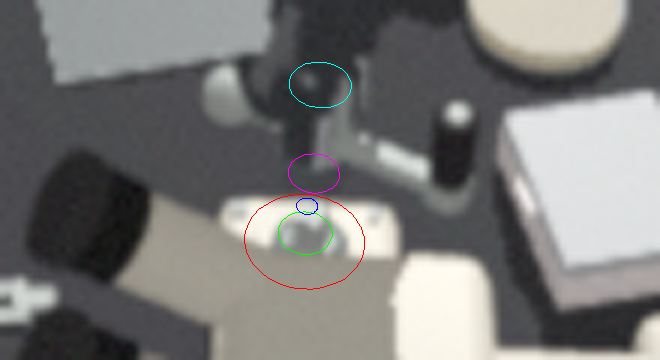

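Request:
arm_command(
  plan=[
    [[0.0012,0,0.0021,0,0,0],[0.0012,0.01,0.0021,0,0,0],[0.0012,0.02,0.0021,0,0,0],[0.0012,0.025,0.0021,0,0,0],[0.0012,0.028,0.0021,0,0,0],[0.0012,0.028,0.0021,0,0,0],[0.0012,0.028,0.0021,0,0,0]],
  ],
)

```text
t: 8.13
position: [561.2, 30.8, 290.9]
ee_rot: [-0.584, -1.88, 1.88]
wrist_force: [-0.8, -0.8, -2.5]
gripper_width: 26.4
```

Run:
```python
from h import *
from rig import r
s=r.get_state(); show(s)
f=r.grab_frame("wrist"); cv2.imwrite("pics/j.png",cv2.resize(f["pixels"][130:300,170:350],None,fx=4,fy=3.5,interpolation=cv2.INTER_CUBIC)[:600])
```

```text
t8.13 g [561.6  30.7 135.9] yaw -124.4 w 26.4 F [-0.8 -0.8 -2.5] T [-0.   -0.01 -0.02] j [-0.18 -0.   -0.22  1.35 -0.   -2.72]
```

View pics/j.png

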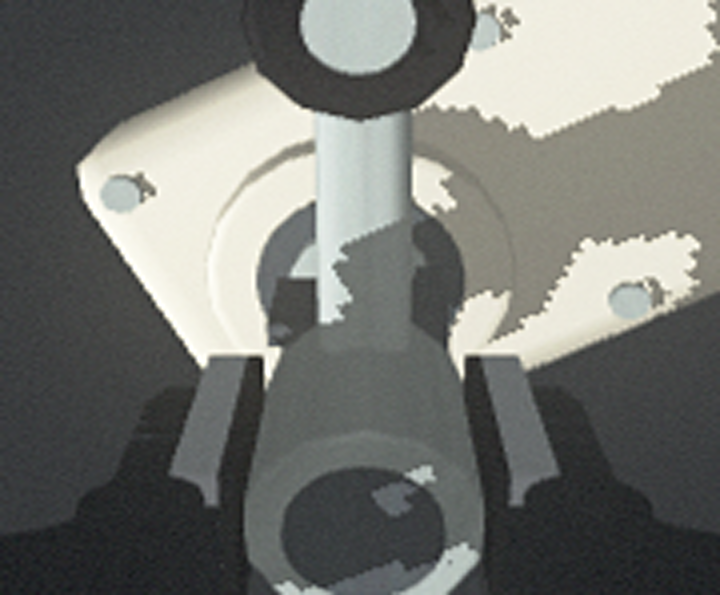

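Request:
arm_command(
  plan=[
    [[0,0.002,0,0,0,0],[0,0.004,0,0,0,0],[0,0.006,0,0,0,0],[0,0.008,0,0,0,0],[0,0.008,0,0,0,0]],
  ],
)

```text
t: 8.6
position: [561.3, 30.8, 284.9]
ee_rot: [-0.585, -1.881, 1.88]
wrist_force: [0.7, -0.2, -5.0]
gripper_width: 26.5
```

Run:
```python
from h import *
from rig import r
s=r.get_state(); show(s)
```

```text
t8.60 g [561.7  30.8 129.9] yaw -124.4 w 26.5 F [ 0.7 -0.2 -5. ] T [ 0.14 -0.16  0.01] j [-0.18 -0.   -0.23  1.34  0.   -2.72]
```

Request:
arm_command(
  plan=[
    [[0,0.002,0,0,0,0],[0,0.004,0,0,0,0],[0,0.006,0,0,0,0],[0,0.006,0,0,0,0]],
  ],
)

```text
t: 8.93
position: [561.3, 30.9, 280.0]
ee_rot: [-0.584, -1.881, 1.88]
wrist_force: [1.3, 1.5, -4.2]
gripper_width: 26.5
```

Run:
```python
from h import *
from rig import r
s=r.get_state(); show(s)
```

```text
t8.93 g [561.7  30.9 125. ] yaw -124.4 w 26.5 F [ 1.3  1.5 -4.2] T [ 0.22 -0.28 -0.01] j [-0.18  0.   -0.24  1.33  0.   -2.72]
```

Request:
arm_command(
  plan=[
    [[0,0.003,-0.0006,0,0,0],[0,0.006,-0.0006,0,0,0],[0,0.009,-0.0006,0,0,0],[0,0.012,-0.0006,0,0,0],[0,0.013,-0.0006,0,0,0]],
  ],
)

```text
t: 9.35
position: [561.5, 31.2, 269.8]
ee_rot: [-0.584, -1.881, 1.88]
wrist_force: [0.1, -0.3, -3.0]
gripper_width: 26.6
```

Run:
```python
from h import *
from rig import r
s=r.get_state(); show(s)
```

```text
t9.35 g [561.9  31.1 114.8] yaw -124.4 w 26.6 F [ 0.1 -0.3 -3. ] T [-0.05 -0.11  0.01] j [-0.18  0.01 -0.25  1.31  0.   -2.72]
```

Only about 2 mm remains, and the lateral force has gone. I'll go down gently until the foot touches the collar.

Request:
arm_command(
  plan=[
    [[0,0.001,0,0,0,0],[0,0.002,0,0,0,0],[0,0.003,0,0,0,0],[0,0.003,0,0,0,0]],
  ],
)

```text
t: 9.68
position: [561.6, 31.1, 268.1]
ee_rot: [-0.585, -1.881, 1.88]
wrist_force: [-1.1, -0.7, 1.2]
gripper_width: 26.6
```

Run:
```python
from h import *
from rig import r
s=r.get_state(); show(s)
```

```text
t9.68 g [562.   31.1 113.1] yaw -124.4 w 26.6 F [-1.1 -0.7  1.2] T [-0.14  0.3   0.04] j [-0.18  0.01 -0.25  1.31 -0.   -2.72]
```

Request:
arm_command(
  plan=[
    [[0,0,0,0,0.25,0],[0,0,0,0,0.5,0],[0,0,0,0,0.75,0],[0,0,0,0,1,0],[0,0,0,0,1,0]],
  ],
  force=40,
)

```text
t: 10.1
position: [561.7, 30.9, 268.2]
ee_rot: [-0.956, -1.544, 1.543]
wrist_force: [0.4, -2.5, -1.6]
gripper_width: 26.0
```

Run:
```python
from h import *
from rig import r
s=r.get_state(); show(s)
f=r.grab_frame("top"); cv2.imwrite("pics/k.png",cv2.resize(f["pixels"][130:240,290:450],None,fx=5,fy=5,interpolation=cv2.INTER_CUBIC))
g=r.grab_frame("wrist"); cv2.imwrite("pics/k2.png",g["pixels"])
```

```text
t10.10 g [562.2  30.7 113.2] yaw -153.4 w 26.0 F [ 0.4 -2.5 -1.6] T [-0.56  0.03  0.11] j [-0.18  0.01 -0.25  1.31 -0.   -2.21]
```

View pics/k2.png

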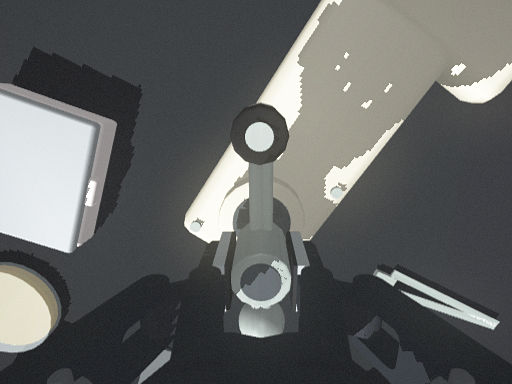

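The crank turned with the hand, the handle is still at (259,135), and Tz is about 0.11 N m, which matches the given friction. I'll keep winding.

Request:
arm_command(
  plan=[
    [[0,0.0005,0,0,0.25,0],[0,0.0005,0,0,0.5,0],[0,0.0005,0,0,0.75,0],[0,0.0005,0,0,1,0],[0,0.0005,0,0,1,0]],
  ],
)

```text
t: 10.62
position: [561.4, 30.8, 268.0]
ee_rot: [-1.225, -1.19, 1.189]
wrist_force: [-3.6, -3.5, 2.1]
gripper_width: 26.2
```

Run:
```python
from h import *
from rig import r
s=r.get_state(); show(s)
```

```text
t10.62 g [561.8  30.5 113. ] yaw 178.4 w 26.2 F [-3.6 -3.5  2.1] T [-0.77  0.88  0.03] j [-0.18  0.01 -0.25  1.31 -0.   -1.72]
```

Request:
arm_command(
  plan=[
    [[0,0.0005,0,0,0.25,0],[0,0.0005,0,0,0.5,0],[0,0.0005,0,0,0.75,0],[0,0.0005,0,0,1,0],[0,0.0005,0,0,1,0]],
  ],
)

```text
t: 11.03
position: [561.1, 30.8, 268.0]
ee_rot: [-1.416, -0.813, 0.813]
wrist_force: [-5.0, -2.2, 5.0]
gripper_width: 26.2
```

Run:
```python
from h import *
from rig import r
s=r.get_state(); show(s)
```

```text
t11.03 g [561.3  30.5 113. ] yaw 149.8 w 26.2 F [-5.  -2.2  5. ] T [-0.49  1.22  0.01] j [-0.18  0.01 -0.25  1.31 -0.   -1.22]
```

Request:
arm_command(
  plan=[
    [[-0.0012,0,0.0008,0,0.25,0],[-0.0012,0,0.0008,0,0.5,0],[-0.0012,0,0.0008,0,0.75,0],[-0.0012,0,0.0008,0,1,0],[-0.0012,0,0.0008,0,1,0]],
  ],
)

```text
t: 11.45
position: [560.1, 30.7, 268.1]
ee_rot: [-1.529, -0.428, 0.426]
wrist_force: [-0.6, 1.9, -0.3]
gripper_width: 26.1
```

Run:
```python
from h import *
from rig import r
s=r.get_state(); show(s)
g=r.grab_frame("wrist"); cv2.imwrite("pics/l.png",g["pixels"])
show(r.get_state())
f=r.grab_frame("side"); cv2.imwrite("pics/l2.png",f["pixels"])
for n in("table_top",): print([(d["at"],d["conf"]) for d in r.spot_in(f,n)])
```

```text
t11.45 g [560.4  30.6 113.1] yaw 121.2 w 26.1 F [-0.6  1.9 -0.3] T [0.31 0.04 0.01] j [-0.18  0.   -0.25  1.31 -0.   -0.72]
t11.50 g [560.4  30.6 113.1] yaw 121.6 w 26.8 F [-0.1  1.7  0.7] T [ 0.46  0.03 -0.03] j [-0.18  0.   -0.25  1.31 -0.   -0.73]
[([521.6, -253.9, 81.9], 0.89)]
```

View pics/l.png

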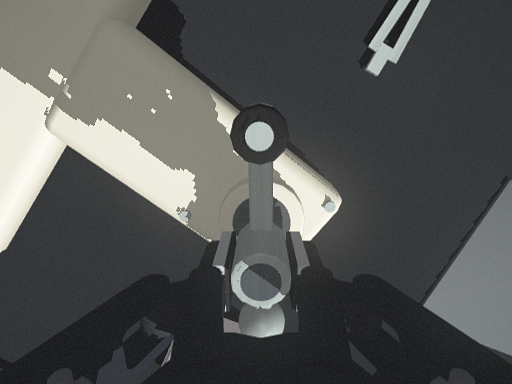

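View pics/l2.png

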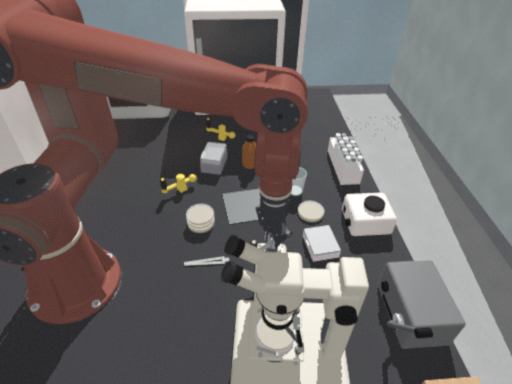

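Request:
arm_command(
  plan=[
    [[0,0,0,0,0.25,0],[0,0,0,0,0.5,0],[0,0,0,0,0.75,0],[0,0,0,0,1,0],[0,0,0,0,1,0]],
  ],
)

```text
t: 12.02
position: [560.0, 31.1, 268.0]
ee_rot: [-1.57, -0.041, 0.039]
wrist_force: [-1.5, 3.9, 1.0]
gripper_width: 26.5
```

Run:
```python
from h import *
from rig import r
s=r.get_state(); show(s)
```

```text
t12.02 g [560.2  31.1 113. ] yaw 92.9 w 26.5 F [-1.5  3.9  1. ] T [0.86 0.28 0.02] j [-0.18  0.   -0.25  1.31  0.   -0.23]
```

Request:
arm_command(
  plan=[
    [[0,0,0,0,0.25,0],[0,0,0,0,0.5,0],[0,0,0,0,0.75,0],[0,0,0,0,1,0]],
  ],
)

```text
t: 12.35
position: [559.9, 31.5, 268.1]
ee_rot: [-1.541, 0.348, -0.35]
wrist_force: [-0.8, 4.5, 0.9]
gripper_width: 26.3
```

Run:
```python
from h import *
from rig import r
s=r.get_state(); show(s)
```

```text
t12.35 g [560.1  31.7 113.1] yaw 64.5 w 26.3 F [-0.8  4.5  0.9] T [1.14 0.17 0.24] j [-0.18  0.   -0.25  1.31  0.    0.27]
```

Request:
arm_command(
  plan=[
    [[-0.0005,0,0.001,0,0.25,0],[-0.0005,0,0.001,0,0.5,0],[-0.0005,0,0.001,0,0.75,0],[-0.0005,0,0.001,0,1,0]],
  ],
)

```text
t: 12.68
position: [560.1, 32.3, 268.1]
ee_rot: [-1.441, 0.734, -0.736]
wrist_force: [0.9, 2.2, -1.5]
gripper_width: 26.2
```

Run:
```python
from h import *
from rig import r
s=r.get_state(); show(s)
f=r.grab_frame("side")
for n in("table_top",): print([(d["at"],d["conf"]) for d in r.spot_in(f,n)])
cv2.imwrite("pics/m2.png",cv2.resize(f["pixels"][280:384,220:350],None,fx=5,fy=5))
```

```text
t12.68 g [560.4  32.5 113.1] yaw 36.0 w 26.2 F [ 0.9  2.2 -1.5] T [ 0.36 -0.19  0.15] j [-0.18  0.   -0.25  1.31  0.    0.77]
[([522.6, -253.3, 88.6], 0.7)]
```

View pics/m2.png

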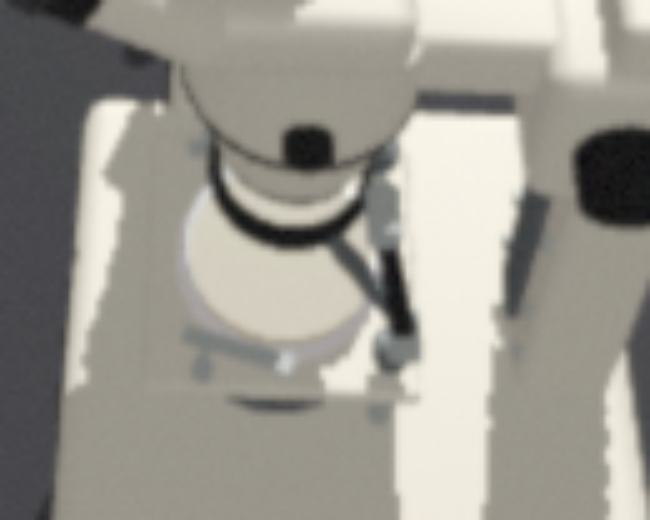

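Request:
arm_command(
  plan=[
    [[0,0,0,0,0.25,0],[0,0,0,0,0.5,0],[0,0,0,0,0.5,0]],
  ],
  force=28,
)

```text
t: 13.03
position: [560.2, 32.4, 268.1]
ee_rot: [-1.364, 0.92, -0.922]
wrist_force: [1.2, 2.7, -1.1]
gripper_width: 26.1
```

Run:
```python
from h import *
from rig import r
s=r.get_state(); show(s)
```

```text
t13.03 g [560.6  32.6 113.1] yaw 22.0 w 26.1 F [ 1.2  2.7 -1.1] T [ 0.51 -0.25  0.02] j [-0.18  0.   -0.25  1.31  0.    1.01]
```

Request:
arm_command(
  plan=[
    [[0,0,0,0,0.2,0],[0,0,0,0,0.4,0],[0,0,0,0,0.6,0]],
  ],
)

```text
t: 13.28
position: [560.4, 32.5, 268.1]
ee_rot: [-1.247, 1.14, -1.142]
wrist_force: [2.3, 2.5, -2.3]
gripper_width: 26.4
```

Run:
```python
from h import *
from rig import r
s=r.get_state(); show(s)
```

```text
t13.28 g [560.9  32.8 113.1] yaw 5.3 w 26.4 F [ 2.3  2.5 -2.3] T [ 0.59 -0.55  0.14] j [-0.18  0.   -0.25  1.31  0.    1.3 ]
```

Request:
arm_command(
  plan=[
    [[0,0,0,0,0.2,0],[0,0,0,0,0.4,0],[0,0,0,0,0.5,0]],
  ],
)

```text
t: 13.53
position: [560.6, 32.5, 268.1]
ee_rot: [-1.129, 1.318, -1.32]
wrist_force: [1.8, 2.9, -1.6]
gripper_width: 26.3
```

Run:
```python
from h import *
from rig import r
s=r.get_state(); show(s)
```

```text
t13.53 g [561.2  32.8 113.1] yaw -8.7 w 26.3 F [ 1.8  2.9 -1.6] T [ 0.47 -0.44  0.16] j [-0.18  0.   -0.25  1.31  0.    1.55]
```

Request:
arm_command(
  plan=[
    [[0,0,0,0,0.2,0],[0,0,0,0,0.4,0],[0,0,0,0,0.5,0]],
  ],
)

```text
t: 13.78
position: [560.8, 32.5, 268.1]
ee_rot: [-0.991, 1.492, -1.493]
wrist_force: [1.5, 1.2, -1.6]
gripper_width: 26.6
```

Run:
```python
from h import *
from rig import r
s=r.get_state(); show(s)
g=r.grab_frame("wrist"); cv2.imwrite("pics/n.png",g["pixels"])
```

```text
t13.78 g [561.5  32.8 113.1] yaw -22.6 w 26.6 F [ 1.5  1.2 -1.6] T [ 0.34 -0.5   0.13] j [-0.18  0.   -0.25  1.31  0.    1.79]
```

View pics/n.png

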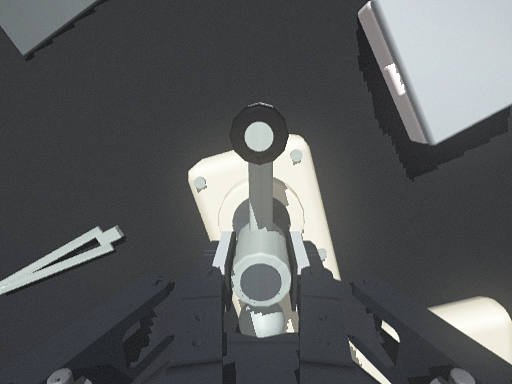

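The handle is still at (259,135), so the grip hasn't slipped and the stop hasn't come yet. Continuing in small turns.

Request:
arm_command(
  plan=[
    [[0,0,0,0,0.2,0],[0,0,0,0,0.4,0],[0,0,0,0,0.5,0]],
  ],
)

```text
t: 14.08
position: [561.0, 32.4, 268.1]
ee_rot: [-0.829, 1.662, -1.662]
wrist_force: [2.2, 1.5, -2.1]
gripper_width: 26.5
```

Run:
```python
from h import *
from rig import r
s=r.get_state(); show(s)
```

```text
t14.08 g [561.8  32.8 113.1] yaw -36.7 w 26.5 F [ 2.2  1.5 -2.1] T [ 0.28 -0.49  0.13] j [-0.18  0.   -0.25  1.31  0.    2.04]
```

Request:
arm_command(
  plan=[
    [[0,0,0,0,0.2,0],[0,0,0,0,0.4,0],[0,0,0,0,0.5,0]],
  ],
)

```text
t: 14.33
position: [561.2, 32.3, 268.1]
ee_rot: [-0.645, 1.822, -1.823]
wrist_force: [2.5, 0.8, -2.5]
gripper_width: 26.4
```

Run:
```python
from h import *
from rig import r
s=r.get_state(); show(s)
```

```text
t14.33 g [562.1  32.6 113.1] yaw -50.7 w 26.4 F [ 2.5  0.8 -2.5] T [ 0.18 -0.48  0.09] j [-0.18  0.   -0.25  1.31  0.    2.28]
```

Request:
arm_command(
  plan=[
    [[0,0,0,0,0.2,0],[0,0,0,0,0.4,0],[0,0,0,0,0.5,0]],
  ],
)

```text
t: 14.58
position: [561.4, 32.2, 268.1]
ee_rot: [-0.437, 1.974, -1.974]
wrist_force: [2.7, 0.7, -1.5]
gripper_width: 26.1
```

Run:
```python
from h import *
from rig import r
s=r.get_state(); show(s)
f=r.grab_frame("side")
for n in("table_top",): print([(d["at"],d["conf"]) for d in r.spot_in(f,n)])
```

```text
t14.58 g [562.3  32.4 113.1] yaw -64.7 w 26.1 F [ 2.7  0.7 -1.5] T [ 0.1  -0.39  0.16] j [-0.18  0.01 -0.25  1.31  0.    2.52]
[([520.3, -252.1, 92.0], 0.68)]
```

Request:
arm_command(
  plan=[
    [[0,0,0,0,0.2,0],[0,0,0,0,0.4,0],[0,0,0,0,0.5,0]],
  ],
)

```text
t: 14.93
position: [561.5, 32.0, 268.1]
ee_rot: [-0.203, 2.115, -2.114]
wrist_force: [2.6, 0.2, -3.1]
gripper_width: 26.4
```

Run:
```python
from h import *
from rig import r
s=r.get_state(); show(s)
```

```text
t14.93 g [562.5  32.1 113.1] yaw -78.6 w 26.4 F [ 2.6  0.2 -3.1] T [-0.08 -0.39  0.17] j [-0.18  0.01 -0.25  1.31  0.    2.77]
```

Request:
arm_command(
  plan=[
    [[0,0,0,0,0.2,0],[0,0,0,0,0.4,0],[0,0,0,0,0.4,0]],
  ],
)

```text
t: 15.18
position: [561.6, 31.8, 268.1]
ee_rot: [0.005, 2.218, -2.217]
wrist_force: [1.9, 0.2, -1.9]
gripper_width: 26.3
```

Run:
```python
from h import *
from rig import r
s=r.get_state(); show(s)
g=r.grab_frame("wrist"); cv2.imwrite("pics/o.png",g["pixels"])
f=r.grab_frame("side")
for n in("table_top",): print([(d["at"],d["conf"]) for d in r.spot_in(f,n)])
cv2.imwrite("pics/o2.png",cv2.resize(f["pixels"][280:384,220:350],None,fx=5,fy=5))
```

```text
t15.18 g [562.6  31.9 113.1] yaw -89.9 w 26.3 F [ 1.9  0.2 -1.9] T [-0.02 -0.39  0.02] j [-0.18  0.01 -0.25  1.31  0.    2.96]
[([521.4, -257.7, 96.0], 0.57)]
```

View pics/o.png

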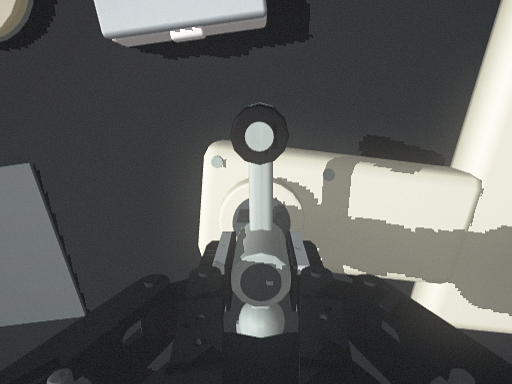

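View pics/o2.png

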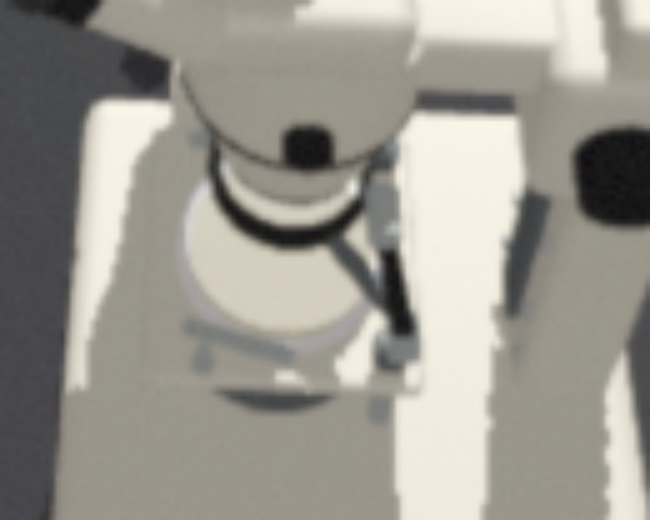

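5.7 rad wound with no stop yet, and joint 6 is near its limit. I'll release, rise clear, turn back half a turn and re-grip.

Request:
arm_command(
  plan=[
    [[0,0,0,0,0,0],[0,0,0,0,0,0],[0,0,0,0,0,0],[0,0,0,0,0,0],[0,-0.02,0,0,0,0],[0,-0.05,0,0,0,0],[0,-0.08,0,0,0,0],[0,-0.08,0,0,0,0]],
  ],
  hand=-1,
)

```text
t: 16.0
position: [562.1, 31.7, 333.0]
ee_rot: [0.007, 2.211, -2.213]
wrist_force: [0.9, -0.1, 0.2]
gripper_width: 85.3
```

Run:
```python
from h import *
from rig import r
s=r.get_state(); show(s)
f=r.grab_frame("wrist"); cv2.imwrite("pics/p.png",f["pixels"])
```

```text
t16.00 g [564.1  31.6 178. ] yaw -89.7 w 85.3 F [ 0.9 -0.1  0.2] T [ 0.04 -0.03 -0.03] j [-0.18 -0.02 -0.16  1.42  0.    2.96]
```

View pics/p.png

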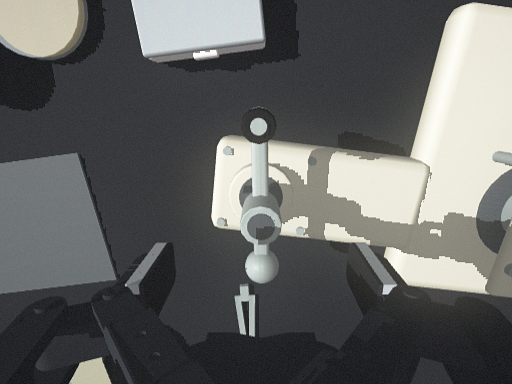

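The crank stayed seated: the hub is at (260,226) and the handle at (259,126). Turning back.

Request:
arm_command(
  plan=[
    [[0,0,0,0,-1,0],[0,0,0,0,-1,0],[0,0,0,0,-1,0],[0,0,0,0,-1,0],[0,0,0,0,-1,0]],
  ],
)

```text
t: 16.47
position: [561.7, 31.7, 330.0]
ee_rot: [-0.496, 1.928, -1.933]
wrist_force: [-0.8, -0.4, 0.2]
gripper_width: 85.5
```

Request:
arm_command(
  plan=[
    [[0,0,0,0,-1,0],[0,0,0,0,-1,0],[0,0,0,0,-1,0],[0,0,0,0,-1,0],[0,0,0,0,-1,0]],
  ],
)

```text
t: 16.88
position: [561.5, 31.8, 329.4]
ee_rot: [-0.884, 1.6, -1.608]
wrist_force: [0.8, -0.3, 0.0]
gripper_width: 85.6
```

Request:
arm_command(
  plan=[
    [[0,0,0,0,-1,0],[0,0,0,0,-1,0],[0,0,0,0,-1,0],[0,0,0,0,-1,0],[0,0,0,0,-1,0]],
  ],
)

```text
t: 17.3
position: [561.5, 31.8, 329.0]
ee_rot: [-1.175, 1.245, -1.255]
wrist_force: [1.1, 0.1, 0.1]
gripper_width: 85.3
```

Request:
arm_command(
  plan=[
    [[0,0,0,0,-1,0],[0,0,0,0,-1,0],[0,0,0,0,-1,0],[0,0,0,0,-1,0],[0,0,0,0,-1,0]],
  ],
)

```text
t: 17.72
position: [561.4, 31.8, 328.7]
ee_rot: [-1.381, 0.873, -0.884]
wrist_force: [-0.2, 0.1, 1.1]
gripper_width: 85.3
```

Request:
arm_command(
  plan=[
    [[0,0,0,0,-1,0],[0,0,0,0,-1,0],[0,0,0,0,-1,0],[0,0,0,0,-1,0],[0,0,0,0,-1,0]],
  ],
)

```text
t: 18.13
position: [561.3, 31.8, 328.5]
ee_rot: [-1.51, 0.491, -0.503]
wrist_force: [-0.2, 0.1, -0.8]
gripper_width: 85.2
```

Request:
arm_command(
  plan=[
    [[0,0,0,0,-1,0],[0,0,0,0,-1,0],[0,0,0,0,-1,0],[0,0,0,0,-1,0],[0,0,0,0,-1,0]],
  ],
)

```text
t: 18.55
position: [561.3, 31.8, 328.3]
ee_rot: [-1.567, 0.104, -0.116]
wrist_force: [-0.7, 0.3, 0.4]
gripper_width: 85.4
```

Run:
```python
from h import *
from rig import r
s=r.get_state(); show(s)
f=r.grab_frame("wrist"); cv2.imwrite("pics/q.png",f["pixels"])
for n in ("hub_mid","handle_mid"): print(n,[(d["at"],d["conf"]) for d in r.spot_in(f,n)])
print(row(s,(562,31.7,115),np.radians(90)))
print(proj(f,(562,31.7,125)))
```

```text
t18.55 g [562.5  31.9 173.3] yaw 82.0 w 85.4 F [-0.7  0.3  0.4] T [ 0.01  0.05 -0.01] j [-0.18 -0.02 -0.17  1.41  0.   -0.04]
hub_mid [([556.5, 29.8, 108.2], 0.67)]
handle_mid [([555.7, 29.7, 111.3], 0.69), ([546.9, -125.9, 38.2], 0.45), ([700.3, 232.5, 15.2], 0.26)]
(array([ 0.0003,  0.0778, -0.0001]), array([-0.002, -0.28 ,  0.015]))
[260.38354304 223.25727507]
```

View pics/q.png

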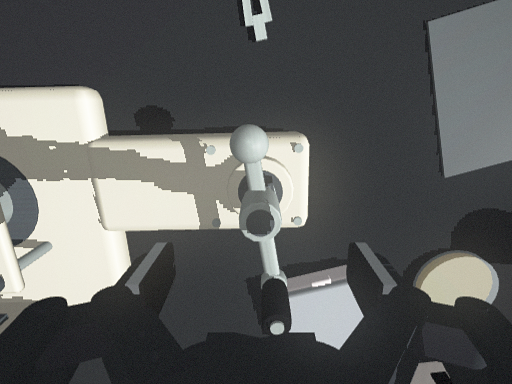

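Request:
arm_command(
  plan=[
    [[0,0.01,0,0,-0.28,0.015],[0,0.03,0,0,-0.28,0.015],[0,0.05,0,0,-0.28,0.015],[0,0.065,0,0,-0.28,0.015],[0,0.075,0,0,-0.28,0.015],[0,0.078,0,0,-0.28,0.015],[0,0.078,0,0,-0.28,0.015]],
  ],
)

```text
t: 19.28
position: [561.6, 31.9, 269.5]
ee_rot: [-1.57, 0.005, -0.004]
wrist_force: [-0.1, 0.3, -0.2]
gripper_width: 85.4
```

Run:
```python
from h import *
from rig import r
s=r.get_state(); show(s)
f=r.grab_frame("wrist"); cv2.imwrite("pics/q1.png",f["pixels"])
print(row(s,(562,31.7,114),np.radians(90)))
```

```text
t19.28 g [561.5  32.  114.5] yaw 89.7 w 85.4 F [-0.1  0.3 -0.2] T [-0.05  0.08 -0.04] j [-0.18  0.01 -0.25  1.32  0.   -0.17]
(array([ 0.0005,  0.0007, -0.0003]), array([-0.002, -0.012, -0.001]))
```

View pics/q1.png

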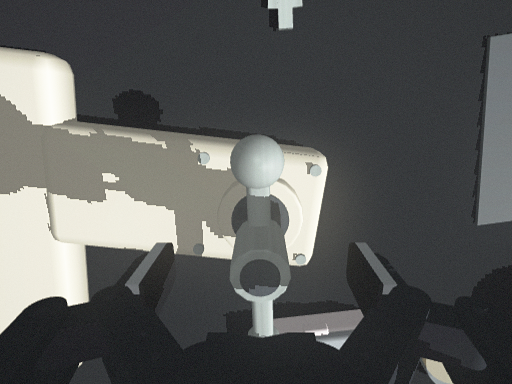

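The hub at (260,278) is centred between the pads at (150,270) and (372,268). Gripping.

Request:
arm_command(
  plan=[
    [[0.0005,0.0007,0,0,0,0],[0.0005,0.0007,0,0,0,0],[0.0005,0.0007,0,0,0,0],[0.0005,0.0007,0,0,0,0],[0.0005,0.0007,0,0,0,0],[0.0005,0.0007,0,0,0,0],[0.0005,0.0007,0,0,0,0],[0.0005,0.0007,0,0,0,0],[0.0005,0.0007,0,0,0,0],[0.0005,0.0007,0,0,0,0]],
  ],
  hand=1,
  force=28,
)

```text
t: 20.17
position: [562.3, 31.7, 270.1]
ee_rot: [-1.57, 0.004, -0.005]
wrist_force: [-0.6, -1.0, 5.8]
gripper_width: 27.1
```

Run:
```python
from h import *
from rig import r
s=r.get_state(); show(s)
```

```text
t20.17 g [562.5  31.8 115.1] yaw 89.7 w 27.1 F [-0.6 -1.   5.8] T [-0.39  0.16  0.05] j [-0.18  0.01 -0.24  1.32  0.   -0.17]
```

Request:
arm_command(
  plan=[
    [[0,0,0,0,0.1,0],[0,0,0,0,0.2,0],[0,0,0,0,0.3,0]],
  ],
)

```text
t: 20.42
position: [562.4, 31.7, 270.1]
ee_rot: [-1.567, 0.123, -0.125]
wrist_force: [-0.4, -1.7, 3.9]
gripper_width: 27.3
```

Run:
```python
from h import *
from rig import r
s=r.get_state(); show(s)
```

```text
t20.42 g [562.5  31.7 115.1] yaw 80.9 w 27.3 F [-0.4 -1.7  3.9] T [-0.47  0.16  0.1 ] j [-0.18  0.01 -0.24  1.32  0.   -0.02]
```

Request:
arm_command(
  plan=[
    [[0,0,0,0,0.1,0],[0,0,0,0,0.2,0],[0,0,0,0,0.3,0]],
  ],
)

```text
t: 20.67
position: [562.3, 31.5, 270.1]
ee_rot: [-1.557, 0.243, -0.244]
wrist_force: [-0.9, -2.0, 3.8]
gripper_width: 27.3
```

Run:
```python
from h import *
from rig import r
s=r.get_state(); show(s)
```

```text
t20.67 g [562.5  31.5 115.1] yaw 72.2 w 27.3 F [-0.9 -2.   3.8] T [-0.46  0.16  0.23] j [-0.18  0.01 -0.24  1.32 -0.    0.13]
```

Request:
arm_command(
  plan=[
    [[0,0,0,0,0.1,0],[0,0,0,0,0.2,0],[0,0,0,0,0.3,0]],
  ],
)

```text
t: 20.92
position: [562.3, 31.5, 270.1]
ee_rot: [-1.541, 0.362, -0.363]
wrist_force: [-1.3, -1.8, 4.1]
gripper_width: 26.8
```

Run:
```python
from h import *
from rig import r
s=r.get_state(); show(s)
```

```text
t20.92 g [562.4  31.4 115.1] yaw 63.5 w 26.8 F [-1.3 -1.8  4.1] T [-0.47  0.19  0.32] j [-0.18  0.01 -0.24  1.32 -0.    0.29]
```

Request:
arm_command(
  plan=[
    [[0,0,0,0,0.1,0],[0,0,0,0,0.2,0],[0,0,0,0,0.3,0]],
  ],
)

```text
t: 21.17
position: [562.5, 31.2, 270.1]
ee_rot: [-1.518, 0.48, -0.483]
wrist_force: [0.0, -3.7, 2.5]
gripper_width: 27.3
```

Run:
```python
from h import *
from rig import r
s=r.get_state(); show(s)
f=r.grab_frame("wrist"); cv2.imwrite("pics/s.png",f["pixels"])
```

```text
t21.17 g [562.6  31.  115.1] yaw 54.8 w 27.3 F [ 0.  -3.7  2.5] T [-0.75 -0.1   0.57] j [-0.18  0.01 -0.24  1.31 -0.    0.44]
```

View pics/s.png

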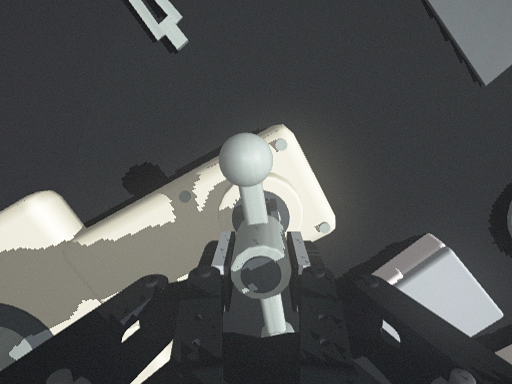

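Run:
```python
from h import *
from rig import r
f=r.grab_frame("wrist"); s=r.get_state(); show(s)
im=f["pixels"]; cv2.imwrite("pics/s1.png",im)
b=atz(f,(246,160),95+0); c=np.array([562.2,31.5,0])
print(b,np.degrees(np.arctan2(*(b-c)[1::-1])),np.linalg.norm((b-c)[:2]))
g=r.grab_frame("side")
print([(d["at"],d["conf"]) for d in r.spot_in(g,"table_top")])
cv2.imwrite("pics/s2.png",cv2.resize(g["pixels"][280:384,220:350],None,fx=5,fy=5))
```

```text
t21.27 g [562.6  31.1 115.1] yaw 54.9 w 27.4 F [ 1.  -4.2  1.9] T [-0.77 -0.08  0.44] j [-0.18  0.01 -0.24  1.31 -0.    0.44]
[520.17545861  52.02963231  95.        ] 153.9637821983725 46.7710154066526
[([518.1, -254.1, 96.9], 0.66)]
```

View pics/s2.png

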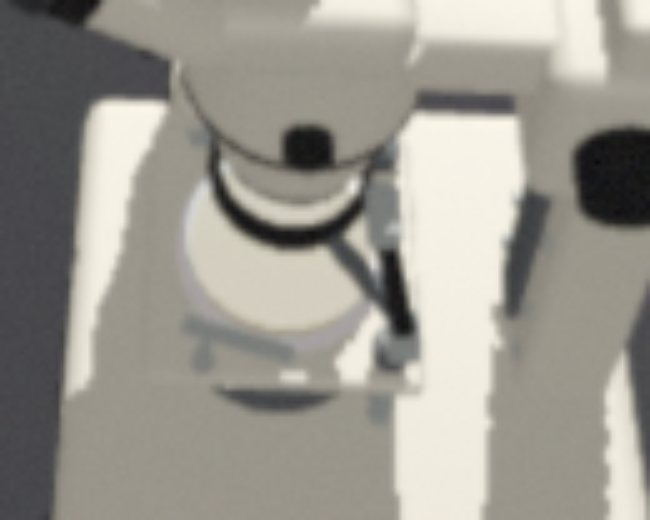

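Request:
arm_command(
  plan=[
    [[0,0,0,0,0.1,0],[0,0,0,0,0.2,0],[0,0,0,0,0.2,0]],
  ],
)

```text
t: 21.62
position: [562.4, 31.2, 270.0]
ee_rot: [-1.499, 0.556, -0.558]
wrist_force: [0.6, -2.9, 2.3]
gripper_width: 27.0
```

Run:
```python
from h import *
from rig import r
f=r.grab_frame("wrist"); s=r.get_state(); show(s)
a=f["pixels"]; b=cv2.imread("pics/s1.png")
cv2.imwrite("pics/t.png",np.hstack([cv2.resize(x[120:320,180:340],None,fx=2.4,fy=2.4) for x in(b,a)]))
```

```text
t21.67 g [562.5  31.  115. ] yaw 49.4 w 27.2 F [-0.4 -3.3  1.8] T [-0.83  0.05  0.46] j [-0.18  0.01 -0.24  1.31 -0.    0.53]
```

View pics/t.png

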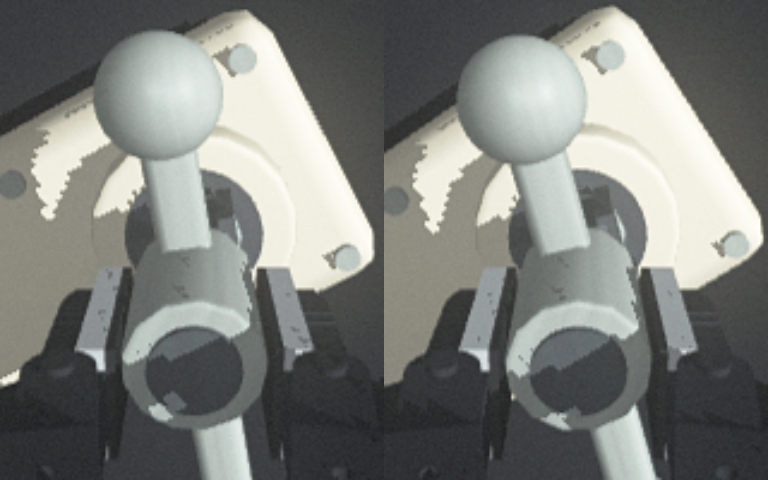

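The crank stayed put while the hand slid round it at about 0.45 N m, and the ball swung from (158,93) to (138,98) in the hand's view. That is the stop. I'll let go to take off the strain, then re-grip square to the arm.

Request:
arm_command(
  plan=[
    [[0,0,0,0,0,0],[0,0,0,0,0,0],[0,0,0,0,0,0],[0,0,0,0,0,0],[0,0,0,0,-0.25,0],[0,0,0,0,-0.5,0],[0,0,0,0,-0.5,0],[0,0,0,0,-0.5,0]],
  ],
  hand=-1,
)

```text
t: 22.33
position: [562.4, 31.3, 269.9]
ee_rot: [-1.541, 0.362, -0.363]
wrist_force: [0.8, -0.1, 0.1]
gripper_width: 85.2
```

Run:
```python
from h import *
from rig import r
f=r.grab_frame("wrist"); s=r.get_state(); show(s); cv2.imwrite("pics/u.png",f["pixels"])
```

```text
t22.38 g [562.4  31.1 114.9] yaw 63.5 w 85.7 F [-0.1 -0.2  1.2] T [ 0.02  0.01 -0.03] j [-0.18  0.01 -0.24  1.31 -0.    0.29]
```

View pics/u.png

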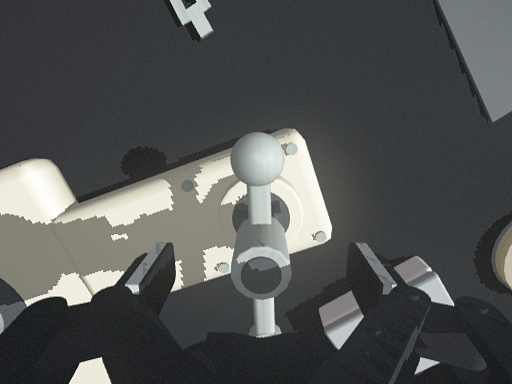

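The crank is in line again, with the ball at (257,159) and the hub at (261,273). Gripping to lift.

Request:
arm_command(
  plan=[
    [[0,0,0,0,0,0],[0,0,0,0,0,0],[0,0,0,0,0,0],[0,0,0,0,0,0],[0,0,0,0,0,0],[0,0,0,0,0,0],[0,0,0,0,0,0],[0,0,0,0,0,0],[0,0,0,0,0,0]],
  ],
  hand=1,
  force=60,
)

```text
t: 23.13
position: [562.4, 31.3, 270.2]
ee_rot: [-1.541, 0.362, -0.364]
wrist_force: [-0.9, 1.2, 3.9]
gripper_width: 26.4
```

Run:
```python
from h import *
from rig import r
show(r.get_state())
```

```text
t23.13 g [562.6  31.1 115.2] yaw 63.5 w 26.4 F [-0.9  1.2  3.9] T [0.22 0.2  0.01] j [-0.18  0.01 -0.24  1.32 -0.    0.29]
```

Request:
arm_command(
  plan=[
    [[0,-0.003,0,0,0,0],[0,-0.006,0,0,0,0],[0,-0.009,0,0,0,0],[0,-0.012,0,0,0,0]],
  ],
)

```text
t: 23.47
position: [562.2, 31.3, 277.4]
ee_rot: [-1.541, 0.364, -0.363]
wrist_force: [4.2, 0.7, -11.6]
gripper_width: 26.7
```

Run:
```python
from h import *
from rig import r
show(r.get_state())
```

```text
t23.47 g [562.1  31.2 122.4] yaw 63.5 w 26.7 F [  4.2   0.7 -11.6] T [ 0.01 -1.19  0.06] j [-0.18  0.01 -0.23  1.33 -0.    0.29]
```

Request:
arm_command(
  plan=[
    [[0.0008,-0.003,0.0004,0,0,0],[0.0008,-0.006,0.0004,0,0,0],[0.0008,-0.009,0.0004,0,0,0],[0.0008,-0.012,0.0004,0,0,0]],
  ],
)

```text
t: 23.8
position: [562.8, 31.3, 286.6]
ee_rot: [-1.541, 0.364, -0.363]
wrist_force: [-0.5, -0.2, -3.8]
gripper_width: 26.3
```

Run:
```python
from h import *
from rig import r
show(r.get_state())
```

```text
t23.80 g [562.6  31.2 131.6] yaw 63.5 w 26.3 F [-0.5 -0.2 -3.8] T [-0.07  0.03  0.  ] j [-0.18  0.01 -0.22  1.35 -0.    0.29]
```

Request:
arm_command(
  plan=[
    [[0,-0.03,0,0,0,0],[0,-0.07,0,0,0,0],[0,-0.09,0,0,0,0],[-0.025,-0.09,0.0284,0,0,0],[-0.05,-0.09,0.057,0,0,0],[-0.085,-0.09,0.097,0,0,0],[-0.12,-0.09,0.137,0,0,0],[-0.155,-0.09,0.177,0,0,0],[-0.19,-0.09,0.217,0,0,0],[-0.215,-0.09,0.245,0,0,0],[-0.2263,-0.09,0.258,0,0,0],[-0.2263,-0.09,0.258,0,0,0]],
  ],
)

```text
t: 24.8
position: [496.4, 282.7, 354.7]
ee_rot: [-1.541, 0.361, -0.36]
wrist_force: [0.0, -0.0, -4.0]
gripper_width: 26.0
```

Run:
```python
from h import *
from rig import r
show(r.get_state())
f=r.grab_frame("wrist"); s=r.get_state(); show(s); cv2.imwrite("pics/v.png",f["pixels"])
print(proj(f,(497,280,3)), row(s,(497,280,54.5),np.radians(63.5)))
g=r.grab_frame("side"); cv2.imwrite("pics/v2.png",g["pixels"])
```

```text
t24.80 g [496.3 282.6 199.7] yaw 63.7 w 26.0 F [ 0. -0. -4.] T [-0.03 -0.   -0.02] j [ 0.29  0.01 -0.09  1.47  0.    0.75]
t24.85 g [496.9 281.1 199.6] yaw 63.6 w 26.0 F [ 1.  -0.2 -3.9] T [-0.06 -0.07  0.05] j [ 0.29  0.01 -0.09  1.47 -0.    0.75]
[259.0091532 173.6264507] (array([ 0.0007,  0.1935, -0.0013]), array([ 0.002,  0.003, -0.001]))
```

View pics/v.png

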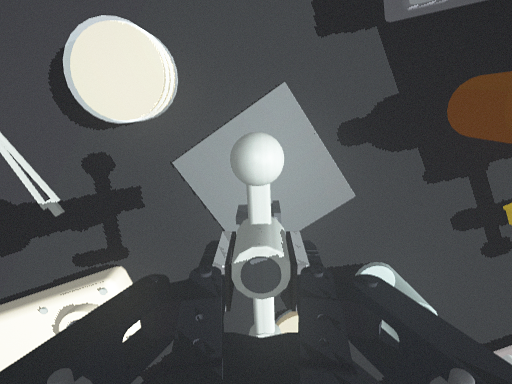

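View pics/v2.png

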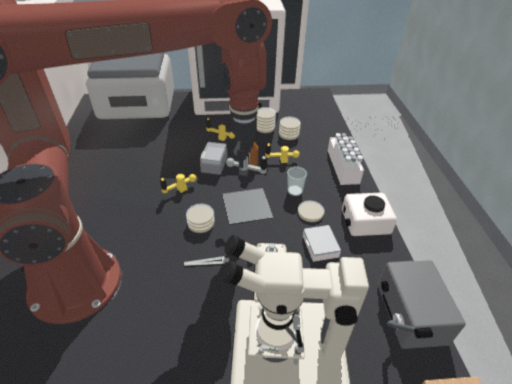

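The crank hangs over the mat, whose corners are at (285,83), (355,195) and (173,163). The planned foot point (259,174) is close to its centre at about (264,179). Lowering.

Request:
arm_command(
  plan=[
    [[0,0.04,-0.001,0,0,0],[0,0.09,-0.001,0,0,0],[0,0.13,-0.001,0,0,0],[0,0.16,-0.001,0,0,0],[0,0.175,-0.001,0,0,0],[0,0.182,-0.001,0,0,0],[0,0.186,-0.001,0,0,0],[0,0.188,-0.001,0,0,0],[0,0.188,-0.001,0,0,0]],
  ],
)

```text
t: 25.65
position: [497.8, 279.3, 214.9]
ee_rot: [-1.541, 0.362, -0.364]
wrist_force: [-0.7, -0.4, -2.9]
gripper_width: 26.2
```

Run:
```python
from h import *
from rig import r
show(r.get_state())
```

```text
t25.65 g [498.  279.2  59.9] yaw 63.5 w 26.2 F [-0.7 -0.4 -2.9] T [-0.01  0.04 -0.02] j [ 0.28  0.07 -0.28  1.21 -0.    0.75]
```

Request:
arm_command(
  plan=[
    [[0,0.002,0,0,0,0],[0,0.004,0,0,0,0],[0,0.006,0,0,0,0],[0,0.007,0,0,0,0],[0,0.008,0,0,0,0]],
  ],
)

```text
t: 26.07
position: [497.9, 279.4, 209.2]
ee_rot: [-1.541, 0.362, -0.364]
wrist_force: [-3.6, -1.7, 6.8]
gripper_width: 26.5
```

Run:
```python
from h import *
from rig import r
show(r.get_state())
```

```text
t26.07 g [498.1 279.3  54.2] yaw 63.5 w 26.5 F [-3.6 -1.7  6.8] T [-0.35  0.69  0.01] j [ 0.28  0.08 -0.29  1.2  -0.    0.75]
```

Request:
arm_command(
  plan=[
    [[0,-0.0003,0,0,0,0],[0,-0.0003,0,0,0,0],[0,-0.0003,0,0,0,0]],
  ],
  force=20,
)

```text
t: 26.32
position: [497.8, 279.4, 209.3]
ee_rot: [-1.541, 0.362, -0.364]
wrist_force: [0.4, 0.3, -3.5]
gripper_width: 26.4
```

Request:
arm_command(
  plan=[
    [[0,0,0,0,0,0],[0,0,0,0,0,0],[0,0,0,0,0,0],[0,0,0,0,0,0],[0,0,0,0,0,0],[0,0,0,0,0,0],[0,0,0,0,0,0],[0,0,0,0,0,0]],
  ],
  hand=-1,
)

```text
t: 26.98
position: [497.8, 279.4, 209.4]
ee_rot: [-1.541, 0.362, -0.364]
wrist_force: [-0.0, 0.4, -0.5]
gripper_width: 85.1
```

Run:
```python
from h import *
from rig import r
show(r.get_state())
f=r.grab_frame("wrist"); cv2.imwrite("pics/w.png",f["pixels"])
```

```text
t26.98 g [498.1 279.3  54.4] yaw 63.5 w 85.1 F [-0.   0.4 -0.5] T [-0.01  0.06  0.02] j [ 0.28  0.08 -0.29  1.2  -0.    0.75]
```

View pics/w.png

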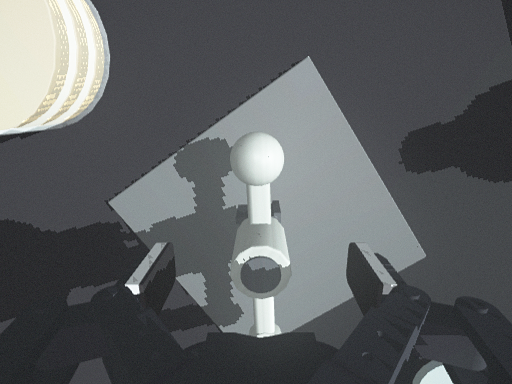

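The crank stands free and upright, with its hub at (261,272) between the open pads and nothing touching. I'll go straight up and then move aside.

Request:
arm_command(
  plan=[
    [[0,-0.02,0,0,0,0],[0,-0.05,0,0,0,0],[0,-0.1,0,0,0,0],[0,-0.15,0,0,0,0],[0,-0.2,0,0,0,0],[0,-0.22,0,0,0,0],[-0.05,-0.22,0.03,0,0,0],[-0.1,-0.22,0.06,0,0,0],[-0.15,-0.22,0.1,0,0,0],[-0.2,-0.22,0.14,0,0,0],[-0.22,-0.22,0.16,0,0,0],[-0.22,-0.22,0.16,0,0,0]],
  ],
)

```text
t: 28.03
position: [400.3, 465.2, 373.7]
ee_rot: [-1.54, 0.359, -0.359]
wrist_force: [0.7, 0.6, 0.2]
gripper_width: 85.2
```

Run:
```python
from h import *
from rig import r
show(r.get_state())
f=r.grab_frame("side"); t=r.grab_frame("top"); cv2.imwrite("pics/x1.png",f["pixels"]); cv2.imwrite("pics/x2.png",t["pixels"])
print([(d["at"],d["conf"]) for d in r.spot_in(f,"table_top")])
print([(d["at"],round(d["conf"],2)) for d in r.spot_in(f,"hub_mid")])
show(r.get_state())
```

```text
t28.03 g [400.4 465.3 218.7] yaw 63.8 w 85.2 F [0.7 0.6 0.2] T [-0.   -0.04  0.  ] j [0.65 0.14 0.08 1.51 0.   1.1 ]
[([520.2, -255.7, 98.0], 0.59)]
[([665.7, 518.4, 34.9], 0.72), ([269.8, 371.0, 38.6], 0.69), ([498.0, 267.3, 36.8], 0.56), ([430.3, 691.3, 35.9], 0.52)]
t28.23 g [404.  459.8 219. ] yaw 63.5 w 85.6 F [ 0.4  0.9 -0. ] T [ 0.    0.01 -0.02] j [ 0.64  0.14  0.08  1.51 -0.    1.1 ]
```

View pics/x1.png

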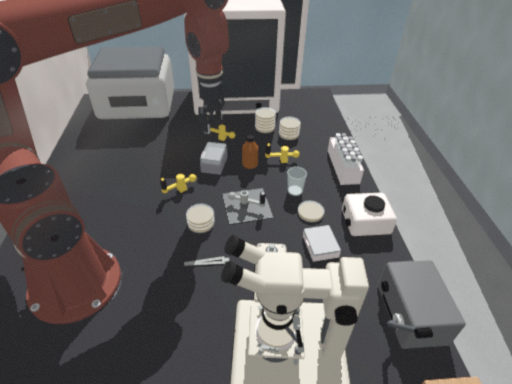

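View pics/x2.png

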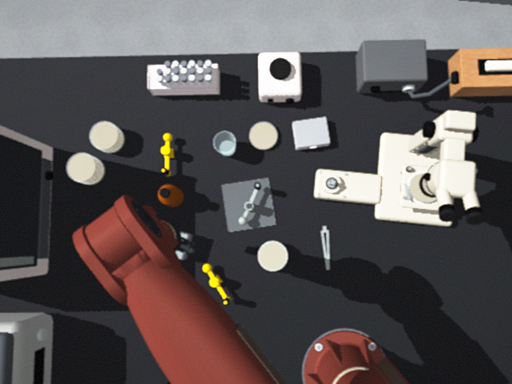

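Run:
```python
from rig import r
print(r.sign_off())
```

```text
the job is handed in; nothing more can be done
None
```

I wound the table up to its top stop, put the crank back upright on the mat and handed the job in at about 28 s.

- **Fit:** I read the square's angle from the wrist camera and turned the crank to match. It went straight down until the foot met the collar with about 4–5 N.
- **Winding:** I wound about 6.1 rad clockwise with one re-grip. The torque was about 0.1–0.2 N m on the way up and rose to about 0.45–0.57 N m at the stop. There the crank stayed still and the lightly gripped hand slid round it, so I stopped.
- **Return:** Coming off the square, the crank dragged briefly at about 8 N until I shifted it sideways slightly. I set it down near the middle of the mat and let go.

**Last checks:**
- **Crank:** the pictures show it standing free on the mat.
- **Arm:** it was clear and touching nothing, with wrist force near zero.
- **Other items:** nothing else looks moved against the first pictures.
- **Table height:** the vision network read 98 mm against the expected 95 mm, a little high and low in confidence (0.59). It had read 82 mm after 2 rad, so its rise to 98 mm fits the turns wound. My main evidence for the stop is the torque and the crank staying put, not that height reading.

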